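# Load the spring-fed blank magazine

### The job

Load both full-length aluminium blanks into the spring-fed magazine: lay each one flat in the chute and push it down against the follower until the catches at the two ends snap over it and hold it down when you let go. One blank lies loose on the bench, the other lies between two low rails that are too close to it to grip it there, so slide it out endways first. Leave the shorter offcut and the other things on the bench where they are.

Things in the scene. Friction and masses are not known exactly. Their poses are not given: they have to be found in the camera images.
- blank_a_center (a point): Centre (half-way up) of a loose plain aluminium blank, a flat bar 110 long (its x) x 50 wide (its y) x 14 mm thick (its z), about 0.2 kg, with two tiny dark holes near its ends. Lies flat on the open bench, any yaw. Both blanks are alike and either may go in first, either face up, either way round
- blank_b_center (a point): Centre of the second blank, the same size; it starts flat on the bench between the two rails of the track, lengthways
- track: Two fixed dark steel rails, each 120 long (along the track's x) x 10 wide x 14 mm high, 54 mm apart inside (2 mm beside the blank), open at both ends, no floor: the blank slides on the bench. Origin midway between them at bench height; +x points away from the robot at yaw 0. The bench is free for 140 mm beyond the -x (robot) end and 50 mm beyond the other
- magazine: Fixed magazine, dark base 200 x 90 mm with an aluminium chute; origin on the bench under its centre, x along its length, y across. The chute takes a blank flat, length along x: inside 113 x 53 mm between four corner posts up to 100 mm above the bench, flared lead-ins to 109 mm. The long sides are open in the middle 83 mm (fingers fit) above side walls 56 mm high
- chute (a point): Centre of the chute at the height of the catches' underside, 68 mm above the bench. A blank laid in the chute first rests with its underside about 80 mm above the bench. Push it near its middle until its top face is 2 to 5 mm below this point (up to about 20 N). The first blank latched has its centre 61 mm above the bench; the second pushes it down to 47 mm
- catch_a (a joint): One of two like catches, steel noses 20 mm wide at the chute's ends, reaching inwards to 50 mm from its centre; value = how far it is pushed outwards in m, 0 = in, 0.012 = fully out, sprung 1 to 3 N. Its top slopes, so a blank pushed down drives it out; it snaps back over the blank and holds it. Its housing stands outside the chute (x = 65 to 91 mm from the centre, 34 wide, 92 mm high)
- follower (a joint): Travel of the spring follower, the black plate 96 x 44 mm in the chute, in m: 0 = up (its top 82 mm above the bench), grows as it is pushed down, 0.047 = bottomed. About 28 mm with one blank latched, 42 mm with two. Spring 4 N at the top, 10 N at the bottom
- offcut_center (a point): Centre of a short offcut of the same bar, 75 x 50 x 14 mm, flat on the bench: not to be loaded, leave it
- spool: Solder spool standing upright, 57 mm diameter, 50 mm high; origin under its centre; leave it
- heatsink: Finned aluminium heat sink 48 x 48 x 32 mm; origin under its centre; leave it
- flux_bottle: Small white bottle, 36 mm diameter, 90 mm high; origin under its centre; leave it
- screwdriver: Screwdriver 170 mm long lying on the bench; leave it
Things that resemble listed ones, but are neither listed nor needed, are in the scene too. Leave any green or yellow look-alike of the part that bears blank_b_center alone.

How it is judged:
By the outcome, as a careful person would: the job done as asked, in the order asked, and still so for the second after the job is handed in, with the robot touching nothing.
It also fails if it takes over 72 s, if anything falls off the work surface, if the arm or the gripper's body presses on something with over 40 N, if the wrist force passes 120 N, or if a joint passes its speed limit or range.

### The arm

A 6-joint arm with a two-finger parallel gripper is mounted at the origin on the work surface. World frame = base frame: x ahead of the robot, y to its left, z up, the work surface at z = 0. Lengths are in m, angles in rad, forces in N, time in s.
With the tool pointing down it reaches from about 0.425 to 0.95 m from the base axis. Payload 3.5 kg.
Tool frame: the origin (TCP) lies between the finger pads; the fingertips stand 14 mm ahead of it and the grasp point (between the pads) lies 5 mm behind it; z points along the fingers, y is the direction in which the jaws open and shut (so a half turn about z gives the same grasp; the last joint's range is limited). The gripper opens to 85 mm and grips with 20 to 120 N. Pads are 22 mm wide; open, the fingers measure 114 mm over their backs; the gripper's body (76 mm by 85 mm) begins 54 mm behind the grasp point. The pads swing forward as they close: fully open they stand 13 mm farther back than shut.
Start: joints at [0.977, 0.286, 1.577, -0, 1.279, -0.15], TCP at [0.29, 0.61, 0.245] pointing down, gripper open.
Joint ranges: [-2.77, 2.77], [-0.9, 2.22], [0.21, 2.48], [-1.53, 4.67], [0.24, 2.81], [-2.84, 2.84]. Speed limits (rad/s): [2.79, 2.79, 3.14, 3.14, 3.14, 3.14].

### API

Orientations are given as a unit quaternion [x, y, z, w].
In Python, from plant import ctrl gives the robot as it stands. The module is installed in compiled form; this text tells all that it offers.
- The arm moves only by the tool servo_tool, never from a script. Its argument "increments" is text: rows parted by semicolons, each of 7 numbers parted by spaces: the turn, a rotation vector about the tool's x, y, z in rad, then the shift along the tool's x, y, z in cm, then the finger opening in cm, from 0 to 8.54. In form: ax ay az dx dy dz claw; .... A call has 1 to 10 rows; each row is the pose to reach, as a shift and turn from the pose commanded when the call began, along the tool's axes at that moment; what a row does not reach only later rows make up. A row lasts 1/12 s, in which the tool goes at most 41.7 mm and 7.16 degrees, less where a joint would pass 70% of its speed; a pose out of reach is approached as far as the arm can. A call with a gripper value outside its range is refused whole. The fingers move at their own pace and stop on an object; "grip_force" is the grip in N (left out, the last holds). Time passes only in rows, so rows that repeat a pose let the fingers close. It gives the time, the measured TCP pose, the force and the opening at its end, in the units of the state.
- ctrl.get_state(): the state, without advancing time (a new reading comes with each control period).
- ctrl.read_camera(name): name is "side" or "top"; returns (picture, depth): 420x560x3 uint8, red, green, blue; 420x560 float32, m along the optical axis (not along the pixel's ray), 0 where there is no reading.
- ctrl.camera_info(name): a dict with "camera_matrix" (3x3 intrinsics, pixels), "D" ([k1, k2, p1, p2, k3] as OpenCV has them; the pictures are not rectified), "world_to_cam" (4x4, takes a point from world to camera coordinates). Camera axes: x right, y down, z forward; pixel columns grow to the right and rows downward; lengths in m; the calibration is good to about 2 mm. A picture is of the moment at which its call begins. camera_info takes no time and is no camera call.
- ctrl.sign_off(): hands the job in, once; it reports no verdict.
The state is a dict: "time": time; "qpos": joint angles; "dq": joint speeds; "joint_efforts": joint torques, N m; "eef_pos": TCP position; "tcp_rot": TCP orientation; "contact_force": force on the tool from outside, world axes, zero at the start; "wrist_torque": the same for the moment, N m; "opening": opening from 0.0 (shut) to 1.0 (fully open).
Only numpy, scipy, OpenCV 4.12 (cv2) and the standard library are available. Lean on these libraries where they do the work, as an engineer would, in place of code of your own. Each camera call takes 0.05 s, during which the arm holds its last target.

## Working session

There is one attempt and no reset: what is moved stays moved. The work goes in short steps, Python scripts to look and compute and a tool call to move; the robot and the scene stay as the last step left them, time stands still between calls to the robot, and variables do not carry over. Pictures are saved under pics/ and viewed, and the job is handed in when it is done.

Besides the shell and the picture viewer there is one more tool, called as name(argument=value, ...), one argument or row to a line, values as JSON. servo_tool: Moves the arm, as the interface text tells. Its arguments: {"type":"object","properties":{"increments":{"type":"string"},"grip_force":{"type":"number"}},"required":["increments"]}

```bash
mkdir -p pics; python3 - <<'E'
from plant import ctrl
import cv2, numpy as np
print(ctrl.get_state())
for n in ("top","side"):
    p,d=ctrl.read_camera(n); cv2.imwrite(f"pics/{n}0.png",p[:,:,::-1]); np.save(f"{n}0d.npy",d); np.save(f"{n}0p.npy",p)
    i=ctrl.camera_info(n); print(i)
E
```

```text
{'time': 0.0, 'qpos': array([ 9.77011653e-01,  2.87190170e-01,  1.57816116e+00,  1.05512329e-05,
        1.27860583e+00, -1.50012121e-01]), 'dq': array([-0.0016999 , -0.00119887,  0.00023154,  0.00051368, -0.00064239,
        0.0015317 ]), 'joint_efforts': array([ 7.95944788e-05, -4.05985773e+01, -2.92624676e+01, -2.18496884e-04,
        5.77374478e-03, -1.94604567e-06]), 'eef_pos': array([0.28943941, 0.60910999, 0.24393938]), 'tcp_rot': array([ 2.20071380e-01,  9.75483055e-01, -1.09959598e-03, -4.34316831e-04]), 'contact_force': array([0.99824348, 0.06394056, 0.69401918]), 'wrist_torque': array([-0.05973646, -0.02897099,  0.00644557]), 'opening': 1.0003660359261548}
{'camera_matrix': array([[421.70056142,   0.        , 277.44109162],
       [  0.        , 421.70056142, 216.75507241],
       [  0.        ,   0.        ,   1.        ]]), 'D': array([-0.06770928,  0.        ,  0.        ,  0.        ,  0.        ]), 'world_to_cam': array([[ 0.0281705 , -0.99958738,  0.00561222,  0.05294894],
       [-0.99039366, -0.02867088, -0.13527149,  0.56814702],
       [ 0.13537658, -0.00174764, -0.99079268,  0.92271601],
       [ 0.        ,  0.        ,  0.        ,  1.        ]])}
{'camera_matrix': array([[460.73858362,   0.        , 278.47418105],
       [  0.        , 460.73858362, 197.64041029],
       [  0.        ,   0.        ,   1.        ]]), 'D': array([0.04647395, 0.        , 0.        , 0.        , 0.        ]), 'world_to_cam': array([[ 0.98710415, -0.15923662, -0.01640404, -0.52589184],
       [-0.1281098 , -0.72436521, -0.67740898,  0.17370971],
       [ 0.0959858 ,  0.67077473, -0.73542368,  0.89205804],
       [ 0.        ,  0.        ,  0.        ,  1.        ]])}
```

View pics/top0.png

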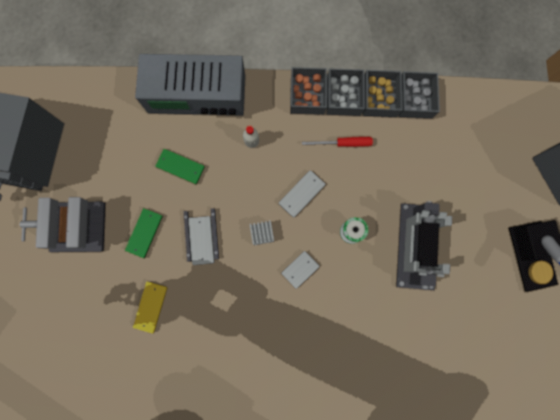

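View pics/side0.png

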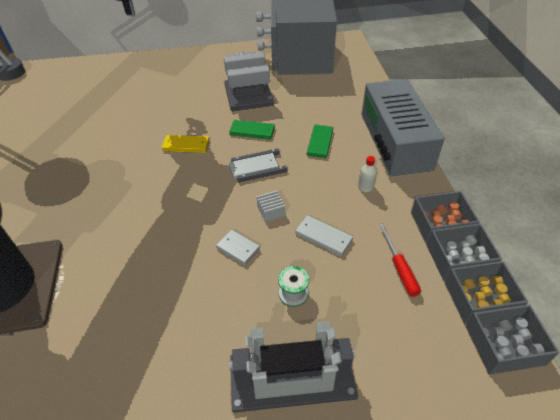

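Top picture: three bare-metal bars. (302,193) is long and lies in the open, so it is blank_a. (300,269) is shorter, so it is the offcut. (201,240) lies between the dark rails, so it is blank_b. The magazine is at (418,246). The green bars (180,167) and (144,233) and the yellow one (150,307) are look-alikes. Next I confirm with crops and measure.

```bash
cat > h.py <<'E'
import numpy as np, cv2
from plant import ctrl
def info(n):
    i=ctrl.camera_info(n); return np.array(i["camera_matrix"]),np.array(i["D"]),np.array(i["world_to_cam"])
def ray(n,px,z):
    K,D,T=info(n); px=np.array(px,float).reshape(-1,1,2)
    u=cv2.undistortPoints(px,K,D).reshape(-1,2)
    d=np.c_[u,np.ones(len(u))]@T[:3,:3]; o=-T[:3,:3].T@T[:3,3]
    return o+d*((z-o[2])/d[:,2])[:,None]
def proj(n,P):
    K,D,T=info(n); r,_=cv2.Rodrigues(T[:3,:3]); return cv2.projectPoints(np.array(P,float).reshape(-1,1,3),r,T[:3,3],K,D)[0].reshape(-1,2)
def crop(n,p,c,name,r=60,s=6):
    x,y=c; q=p[max(0,y-r*3//4):y+r*3//4,max(0,x-r):x+r,::-1]; cv2.imwrite("pics/"+name,cv2.resize(q,None,fx=s,fy=s,interpolation=cv2.INTER_CUBIC))
E
python3 - <<'E'
from h import *
p=np.load("top0p.npy");s=np.load("side0p.npy")
for nm,im,seeds in (("top",p,[(302,193),(300,269),(201,240)]),("side",s,[(325,235),(238,247),(255,166)])):
    hsv=cv2.cvtColor(im,cv2.COLOR_RGB2HSV)
    m=((hsv[...,1]<45)&(hsv[...,2]>120)).astype(np.uint8)
    n,lab,st,ce=cv2.connectedComponentsWithStats(m,connectivity=4)
    for x,y in seeds:
        print(nm,im[y,x],hsv[y,x])
        l=lab[y,x]
        c=max(cv2.findContours((lab==l).astype(np.uint8),0,2)[0],key=cv2.contourArea).reshape(-1,2)
        W=ray(nm,c,0.014)[:,:2]
        r=cv2.minAreaRect((W*1000).astype(np.float32)); print(st[l],r)
        print(cv2.boxPoints(r).round(1).tolist())
crop("top",p,(250,225),"c1.png",100,4)
crop("top",p,(418,246),"c2.png",60,6)
crop("side",s,(293,360),"c3.png",70,5)
E
```

```text
top [146 150 148] [ 75   7 150]
[278 170  47  48 996] ((627.6599731445312, 15.334693908691406), (50.71802520751953, 111.68038940429688), 48.360633850097656)
[[569.0999755859375, 33.5], [652.5, -40.70000076293945], [686.2000122070312, -2.799999952316284], [602.7999877929688, 71.4000015258789]]
top [147 150 149] [ 80   5 150]
[281 251  38  38 739] ((449.434814453125, 14.374210357666016), (51.676963806152344, 76.6600112915039), 46.390625)
[[403.8999938964844, 22.100000381469727], [459.3999938964844, -30.799999237060547], [495.0, 6.599999904632568], [439.5, 59.5]]
top [149 154 151] [ 72   8 154]
[189 216  24  46 919] ((512.7499389648438, 246.47105407714844), (107.64957427978516, 48.36642837524414), 7.563934326171875)
[[456.20001220703125, 263.3999938964844], [462.6000061035156, 215.39999389648438], [569.2999877929688, 229.60000610351562], [562.9000244140625, 277.5]]
side [181 188 183] [ 69   9 188]
[ 295  215   58   39 1087] ((627.6007080078125, 12.550392150878906), (56.38853454589844, 109.961181640625), 48.212928771972656)
[[567.7999877929688, 28.200000762939453], [649.7999877929688, -45.099998474121094], [687.4000244140625, -3.0999999046325684], [605.4000244140625, 70.19999694824219]]
side [191 201 193] [ 66  13 201]
[216 230  44  33 765] ((450.5355529785156, 13.873634338378906), (51.66594314575195, 75.0556869506836), 45.54156494140625)
[[405.70001220703125, 21.700000762939453], [459.20001220703125, -30.799999237060547], [495.3999938964844, 6.0], [441.79998779296875, 58.599998474121094]]
side [184 191 186] [ 69   9 191]
[229 153  49  24 685] ((512.7501831054688, 243.84713745117188), (109.94949340820312, 57.492191314697266), 8.35518741607666)
[[454.20001220703125, 264.29998779296875], [462.5, 207.39999389648438], [571.2999877929688, 223.39999389648438], [563.0, 280.29998779296875]]
```

View pics/c1.png

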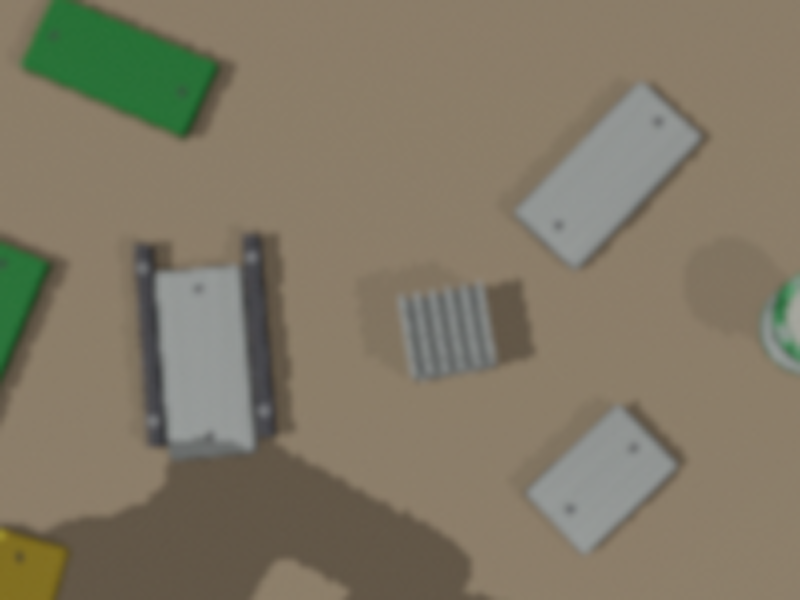

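View pics/c2.png

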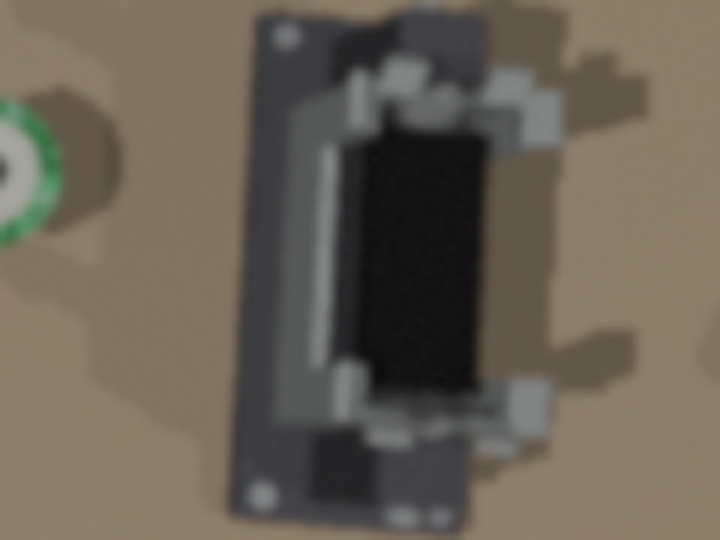

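View pics/c3.png

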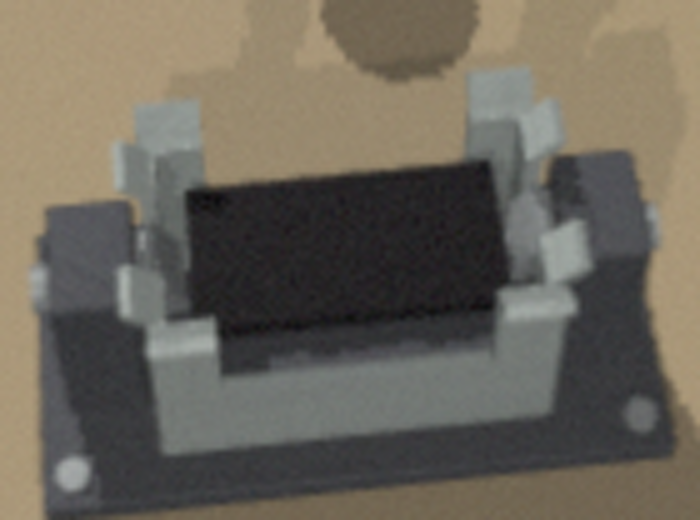

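```bash
python3 - <<'E'
from h import *
for nm,sd in (("top",(428,243)),("side",(293,358))):
    im=np.load(nm+"0p.npy"); d=np.load(nm+"0d.npy")
    v=im.max(2); print(nm,im[sd[1],sd[0]],d[sd[1],sd[0]])
    m=(v<34).astype(np.uint8); n,lab,st,ce=cv2.connectedComponentsWithStats(m,connectivity=4); l=lab[sd[1],sd[0]]
    c=max(cv2.findContours((lab==l).astype(np.uint8),0,2)[0],key=cv2.contourArea).reshape(-1,2)
    W=ray(nm,c,0.082)[:,:2]*1000
    r=cv2.minAreaRect(W.astype(np.float32)); print(st[l],r, cv2.boxPoints(r).round(1).tolist())
    # rails
    hsv=cv2.cvtColor(im,cv2.COLOR_RGB2HSV)
    m=((v<95)&(hsv[...,1]<60)).astype(np.uint8)
    n,lab,st,ce=cv2.connectedComponentsWithStats(m,connectivity=8)
    for k in range(1,n):
        if st[k,4]>60:
            w=ray(nm,[ce[k]],0.014)[0]
            if (w[1]>0.15 and w[1]<0.35 and 0.4<w[0]<0.65) or (w[1]<-0.1 and w[1]>-0.4 and .3<w[0]<.8):
                c=max(cv2.findContours((lab==k).astype(np.uint8),0,2)[0],key=cv2.contourArea).reshape(-1,2)
                print("dark",st[k],cv2.minAreaRect((ray(nm,c,.014)[:,:2]*1000).astype(np.float32)))
    # depth point cloud of the magazine
    K,D,T=info(nm); ys,xs=np.nonzero(d>0)
    u=cv2.undistortPoints(np.c_[xs,ys].astype(float).reshape(-1,1,2),K,D).reshape(-1,2)
    P=(np.c_[u,np.ones(len(u))]*d[ys,xs][:,None]-T[:3,3])@T[:3,:3]
    a=P[(P[:,0]>.38)&(P[:,0]<.65)&(P[:,1]<-.18)&(P[:,1]>-.36)]
    h=np.histogram(a[:,2]*1000,bins=np.arange(-10,121,5)); print(list(zip(h[1].astype(int),h[0])))
    b=a[(a[:,2]>.0765)&(a[:,2]<.088)]; print("82",b.min(0),b.max(0),b.mean(0))
    b=a[(a[:,2]>.006)&(a[:,2]<.12)]; print("base",cv2.minAreaRect((b[:,:2]*1000).astype(np.float32)))
    b=a[(a[:,2]>.096)&(a[:,2]<.12)]; print("tops",cv2.minAreaRect((b[:,:2]*1000).astype(np.float32)),len(b))
E
```

```text
top [19 17 19] 0.9128105
[417 222  22  45 836] ((510.4107360839844, -258.53466796875), (44.50944900512695, 94.8441162109375), 85.92236328125) [[461.5, -277.3999938964844], [556.0999755859375, -284.1000061035156], [559.2999877929688, -239.6999969482422], [464.70001220703125, -233.0]]
dark [ 396  202   49   88 3058] ((514.1414794921875, -267.5845947265625), (107.87271118164062, 204.82350158691406), 86.1121826171875)
dark [210 209   9  54 263] ((522.4400024414062, 214.7100830078125), (124.03793334960938, 13.022632598876953), 7.475076675415039)
dark [184 211   8  51 214] ((518.8001098632812, 277.67974853515625), (117.75785064697266, 12.277177810668945), 5.937007904052734)
[(np.int64(-10), np.int64(32)), (np.int64(-5), np.int64(2927)), (np.int64(0), np.int64(1718)), (np.int64(5), np.int64(285)), (np.int64(10), np.int64(798)), (np.int64(15), np.int64(72)), (np.int64(20), np.int64(50)), (np.int64(25), np.int64(54)), (np.int64(30), np.int64(51)), (np.int64(35), np.int64(60)), (np.int64(40), np.int64(62)), (np.int64(45), np.int64(53)), (np.int64(50), np.int64(88)), (np.int64(55), np.int64(90)
[... 1990 characters left out ...]
t64(60), np.int64(110)), (np.int64(65), np.int64(109)), (np.int64(70), np.int64(149)), (np.int64(75), np.int64(304)), (np.int64(80), np.int64(1914)), (np.int64(85), np.int64(246)), (np.int64(90), np.int64(717)), (np.int64(95), np.int64(87)), (np.int64(100), np.int64(258)), (np.int64(105), np.int64(387)), (np.int64(110), np.int64(105)), (np.int64(115), np.int64(0))]
82 [ 0.41659099 -0.29674953  0.07654109] [ 0.60812388 -0.23049633  0.08799763] [ 0.51243439 -0.26294741  0.08249927]
base ((513.163818359375, -262.60137939453125), (89.41189575195312, 200.6720733642578), 85.9548110961914)
tops ((517.6965942382812, -261.37652587890625), (77.05379486083984, 145.8072509765625), 86.27803039550781) 814
```

```bash
cat >> h.py <<'E'
from scipy.spatial.transform import Rotation as R
def to(x,y,z,yawdeg,st=None):
    """tool-frame increments to put TCP at x,y,z (m), pointing down, tool y at yaw (mod 180)"""
    s=st or ctrl.get_state(); r=R.from_quat(s["tcp_rot"]); M=r.as_matrix()
    best=None
    for k in (0,180):
        a=np.radians(yawdeg+k); Y=np.array([np.cos(a),np.sin(a),0]); Z=np.array([0,0,-1.]); X=np.cross(Y,Z)
        v=(r.inv()*R.from_matrix(np.c_[X,Y,Z])).as_rotvec()
        if best is None or np.linalg.norm(v)<np.linalg.norm(best): best=v
    sh=M.T@(np.array([x,y,z])-s["eef_pos"])*100
    print("t%.2f"%s["time"],"turn",best.round(4),"shift cm",sh.round(3),"|",s["eef_pos"].round(4),"ytool yaw %.2f"%np.degrees(np.arctan2(M[1,1],M[0,1])),"F",s["contact_force"].round(1),"op %.3f"%s["opening"], "q6 %.2f"%s["qpos"][5])
E
python3 -c "
from h import *
to(.628,.0145,.10,48.4)"
```

```text
t0.10 turn [-0.0021 -0.      0.2823] shift cm [-56.109 -39.142  14.471] | [0.2895 0.6092 0.2441] ytool yaw 64.57 F [-0.1 -0.3 -0.8] op 1.000 q6 -0.15
```

servo_tool(
  increments="-0.002 0 0.282 -56.1 -39.1 8 7; -0.002 0 0.282 -56.1 -39.1 8 7; -0.002 0 0.282 -56.1 -39.1 8 7; -0.002 0 0.282 -56.1 -39.1 8 7; -0.002 0 0.282 -56.1 -39.1 8 7; -0.002 0 0.282 -56.1 -39.1 8 7; -0.002 0 0.282 -56.1 -39.1 8 7; -0.002 0 0.282 -56.1 -39.1 8 7; -0.002 0 0.282 -56.1 -39.1 8 7; -0.002 0 0.282 -56.1 -39.1 8 7",
)

```text
time: 0.93
eef_pos: [0.4951, 0.2482, 0.1963]
tcp_rot: [0.355, 0.935, 0.001, -0.0]
contact_force: [0.6, 0.8, 0.7]
opening: 0.821
```

```bash
python3 -c "
from h import *
to(.628,.0145,.05,48.4)"
```

```text
t0.93 turn [ 0.0016 -0.0006  0.0004] shift cm [-25.462  -8.683  14.605] | [0.4951 0.2482 0.1963] ytool yaw 48.42 F [0.6 0.8 0.7] op 0.821 q6 -0.56
```

servo_tool(
  increments="0 0 0 -25.4 -8.7 8 6.5; 0 0 0 -25.4 -8.7 8 6.5; 0 0 0 -25.4 -8.7 8 6.5; 0 0 0 -25.4 -8.7 10 6.5; 0 0 0 -25.4 -8.7 12 6.5; 0 0 0 -25.4 -8.7 14 6.5; 0 0 0 -25.4 -8.7 14 6.5; 0 0 0 -25.4 -8.7 14 6.5; 0 0 0 -25.4 -8.7 14 6.5; 0 0 0 -25.4 -8.7 14 6.5",
)

```text
time: 1.77
eef_pos: [0.6264, 0.0164, 0.0554]
tcp_rot: [0.356, 0.935, 0.001, -0.001]
contact_force: [0.3, 0.6, 1.0]
opening: 0.76
```

```bash
python3 - <<'E'
from h import *
to(.628,.0145,.02,48.4)
p,d=ctrl.read_camera("side"); crop("side",p,(325,225),"s1.png",70,5)
E
```

```text
t1.77 turn [ 0.0006 -0.003  -0.0013] shift cm [-0.258 -0.035  3.541] | [0.6264 0.0164 0.0554] ytool yaw 48.32 F [0.3 0.6 1. ] op 0.760 q6 -0.98
```

View pics/s1.png

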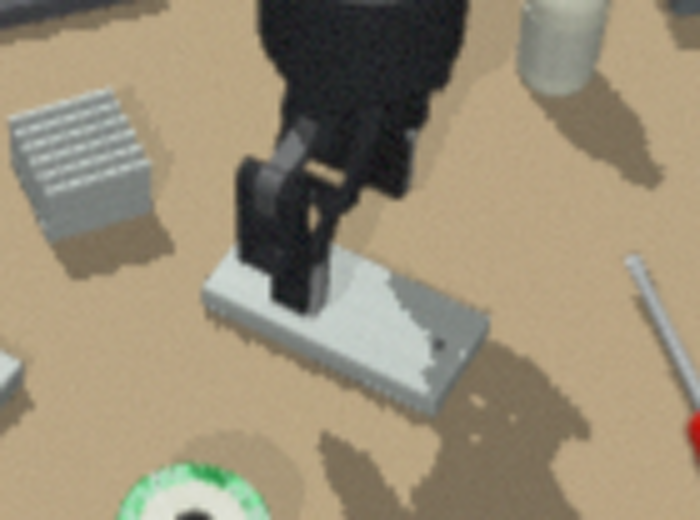

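The open gripper straddles the middle of the long blank (crop centre about (330,290)), with the fingers outside its long edges. Now a guarded descent.

servo_tool(
  increments="0 -0.003 0 -0.2 0 1.5 6.5; 0 -0.003 0 -0.2 0 3 6.5; 0 -0.003 0 -0.2 0 3.4 6.5; 0 -0.003 0 -0.2 0 3.6 6.5; 0 -0.003 0 -0.2 0 3.6 6.5; 0 -0.003 0 -0.2 0 3.6 6.5",
)

```text
time: 2.32
eef_pos: [0.629, 0.0159, 0.0213]
tcp_rot: [0.355, 0.935, 0.001, 0.002]
contact_force: [-0.1, -0.4, 1.2]
opening: 0.76
```

servo_tool(
  increments="0 0 0 0 0 0.2 6.5; 0 0 0 0 0 0.4 6.5; 0 0 0 0 0 0.4 6.5",
)

```text
time: 2.57
eef_pos: [0.6288, 0.0154, 0.0167]
tcp_rot: [0.355, 0.935, 0.0, 0.002]
contact_force: [-0.6, 0.9, -0.1]
opening: 0.763
```

servo_tool(
  increments="0 0 0 0 0 0.2 6.5; 0 0 0 0 0 0.2 6.5; 0 0 0 0 0 0.2 6.5",
)

```text
time: 2.82
eef_pos: [0.6287, 0.0154, 0.0145]
tcp_rot: [0.355, 0.935, 0.0, 0.001]
contact_force: [-0.1, 0.4, 1.2]
opening: 0.757
```

servo_tool(
  increments="0 0 0 0 0 0.2 6.5; 0 0 0 0 0 0.2 6.5",
)

```text
time: 2.98
eef_pos: [0.6286, 0.0154, 0.0124]
tcp_rot: [0.355, 0.935, 0.0, 0.001]
contact_force: [0.3, -0.5, 0.7]
opening: 0.764
```

servo_tool(
  increments="0 0 0 0 0 0.2 6.5; 0 0 0 0 0 0.2 6.5",
)

```text
time: 3.15
eef_pos: [0.6285, 0.0155, 0.0102]
tcp_rot: [0.355, 0.935, 0.0, 0.001]
contact_force: [-0.1, -1.1, -1.1]
opening: 0.762
```

servo_tool(
  increments="0 0 0 0 0 0.1 6.5; 0 0 0 0 0 0.1 6.5",
)

```text
time: 3.32
eef_pos: [0.6286, 0.0155, 0.0094]
tcp_rot: [0.355, 0.935, 0.0, 0.001]
contact_force: [-0.0, 0.5, 0.3]
opening: 0.759
```

servo_tool(
  increments="0 0 0 0 0 0 4.5; 0 0 0 0 0 0 4.5; 0 0 0 0 0 0 4.5; 0 0 0 0 0 0 4.5; 0 0 0 0 0 0 4.5",
  grip_force=50,
)

```text
time: 3.73
eef_pos: [0.6299, 0.015, 0.0114]
tcp_rot: [0.355, 0.935, 0.0, 0.003]
contact_force: [-0.5, -0.6, 6.5]
opening: 0.571
```

servo_tool(
  increments="0 0 0 0 0 -2 4.5; 0 0 0 0 0 -6 4.5; 0 0 0 0 0 -10 4.5; 0 0 0 0 0 -14 4.5; 0 0 0 0 0 -15 4.5; 0 0 0 0 0 -15 4.5; 0 0 0 0 0 -15 4.5",
)

```text
time: 4.32
eef_pos: [0.6278, 0.0156, 0.1589]
tcp_rot: [0.355, 0.935, 0.0, 0.001]
contact_force: [-0.1, 0.3, -2.8]
opening: 0.571
```

```bash
python3 -c "
from h import *
to(.5115,-.261,.155,86)"
```

```text
t4.32 turn [ 0.0009  0.0027 -0.656 ] shift cm [ -9.655 -28.406   0.368] | [0.6278 0.0156 0.1589] ytool yaw 48.42 F [-0.1  0.3 -2.8] op 0.571 q6 -0.98
```

servo_tool(
  increments="0 0 -0.656 -9.7 -28.4 0 4.5; 0 0 -0.656 -9.7 -28.4 0 4.5; 0 0 -0.656 -9.7 -28.4 0 4.5; 0 0 -0.656 -9.7 -28.4 0 4.5; 0 0 -0.656 -9.7 -28.4 0 4.5; 0 0 -0.656 -9.7 -28.4 0 4.5; 0 0 -0.656 -9.7 -28.4 0 4.5; 0 0 -0.656 -9.7 -28.4 0 4.5; 0 0 -0.656 -9.7 -28.4 0 4.5; 0 0 -0.656 -9.7 -28.4 0 4.5",
)

```text
time: 5.15
eef_pos: [0.5102, -0.2612, 0.1556]
tcp_rot: [0.036, 0.999, 0.002, -0.001]
contact_force: [0.1, 0.5, -2.1]
opening: 0.572
```

servo_tool(
  increments="0 0 0 0 0 0 4.5; 0 0 0 0 0 0 4.5",
)

```text
time: 5.32
eef_pos: [0.512, -0.2597, 0.1575]
tcp_rot: [0.034, 0.999, 0.001, 0.0]
contact_force: [-0.7, 0.4, -1.7]
opening: 0.573
```

```bash
python3 - <<'E'
from h import *
to(.5115,-.261,.155,86)
p,d=ctrl.read_camera("side"); crop("side",p,(293,330),"s2.png",80,5);np.save("s2p.npy",p)
p,d=ctrl.read_camera("top"); crop("top",p,(418,240),"t2.png",70,5);np.save("t2p.npy",p);np.save("t2d.npy",d)
E
```

```text
t5.32 turn [0.0021 0.0006 0.0013] shift cm [ 0.037 -0.135  0.247] | [ 0.512  -0.2597  0.1575] ytool yaw 86.08 F [-0.7  0.4 -1.7] op 0.573 q6 -2.15
```

View pics/s2.png

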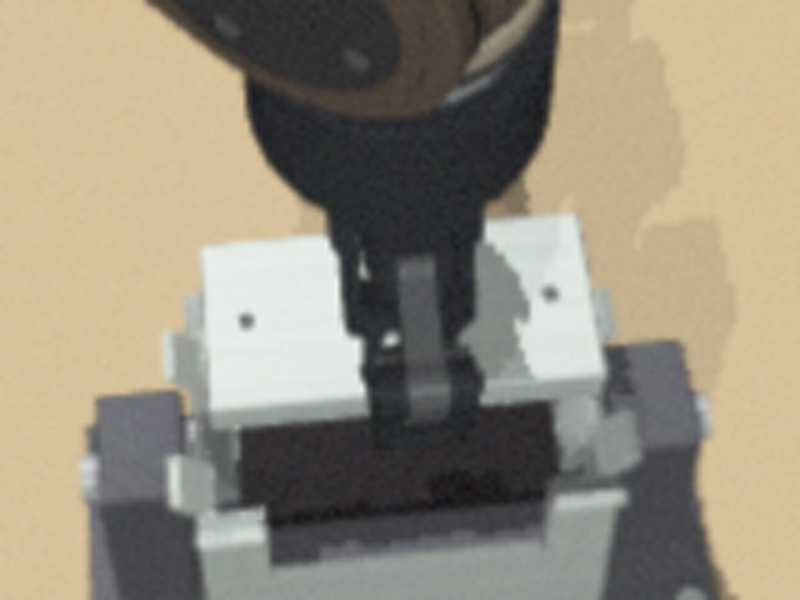

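View pics/t2.png

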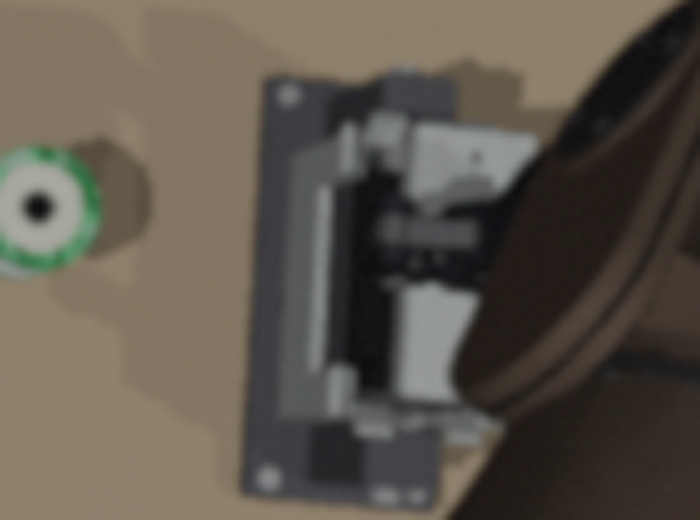

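```bash
python3 - <<'E'
from h import *
f=lambda L,c,r,s:[((u+.5)/s-.5+c[0]-r,(v+.5)/s-.5+c[1]-r*3//4) for u,v in L]
z=.1605
for nm,L,c,r in (("side",[(246,320),(551,293),(202,247),(577,214),(605,375),(212,413)],(293,330),80),("top",[(477,157),(412,122),(397,400)],(418,240),70)):
    P=ray(nm,f(L,c,r,5),z)[:,:2]*1000; print(nm,P.round(1).tolist())
    if nm=="side": print("holes mid",P[:2].mean(0),"corners mid",P[2:].mean(0), np.degrees(np.arctan2(*(P[1]-P[0])[::-1])))
s=ctrl.get_state(); print(s["eef_pos"])
# side-view follower plate by brightness
im=np.load("side0p.npy"); v=im.max(2); m=(v<42).astype(np.uint8); m[:335]=0;m[375:]=0;m[:,:245]=0;m[:,335:]=0
m=cv2.morphologyEx(m,cv2.MORPH_OPEN,np.ones((3,3)))
c=max(cv2.findContours(m,0,2)[0],key=cv2.contourArea).reshape(-1,2)
r=cv2.minAreaRect((ray("side",c,.082)[:,:2]*1000).astype(np.float32)); print(r,cv2.boundingRect(c))
E
```

```text
side [[470.5, -256.1], [556.3, -262.4], [461.0, -232.0], [569.2, -239.8], [565.5, -288.4], [457.8, -281.2]]
holes mid [ 513.39389697 -259.29548969] corners mid [ 513.36171343 -260.33176846] -4.1978120490010005
top [[554.8, -263.7], [568.3, -237.3], [456.8, -229.2]]
[ 0.51249487 -0.25986418  0.15849413]
((512.4152221679688, -263.1934509277344), (45.24434280395508, 93.06926727294922), 86.26447296142578) (262, 341, 62, 34)
```

```bash
python3 -c "
from h import *
to(.5112,-.2617,.122,86)"
```

```text
t5.42 turn [0.0009 0.0021 0.0019] shift cm [ 0.125 -0.195  3.649] | [ 0.5125 -0.2599  0.1585] ytool yaw 86.11 F [ 0.1  0.3 -0.6] op 0.575 q6 -2.15
```

servo_tool(
  increments="0 0.002 0.002 0.12 -0.2 1 4.5; 0 0.002 0.002 0.12 -0.2 2 4.5; 0 0.002 0.002 0.12 -0.2 3 4.5; 0 0.002 0.002 0.12 -0.2 3.5 4.5; 0 0.002 0.002 0.12 -0.2 3.5 4.5; 0 0.002 0.002 0.12 -0.2 3.5 4.5",
)

```text
time: 5.92
eef_pos: [0.5107, -0.2629, 0.1234]
tcp_rot: [0.036, 0.999, 0.0, -0.0]
contact_force: [0.2, -0.9, -1.0]
opening: 0.573
```

```bash
python3 - <<'E'
from h import *
to(.5112,-.2617,.122,86)
p,d=ctrl.read_camera("side"); crop("side",p,(293,340),"s3.png",70,5)
p,d=ctrl.read_camera("top"); crop("top",p,(418,240),"t3.png",60,6)
E
```

```text
t5.92 turn [ 0.0009 -0.0001 -0.002 ] shift cm [-0.037  0.125  0.141] | [ 0.5107 -0.2629  0.1234] ytool yaw 85.89 F [ 0.2 -0.9 -1. ] op 0.573 q6 -2.15
```

View pics/s3.png

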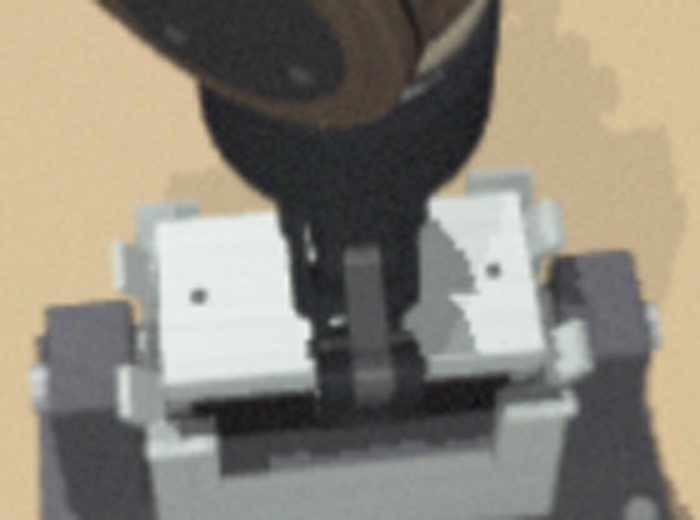

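View pics/t3.png

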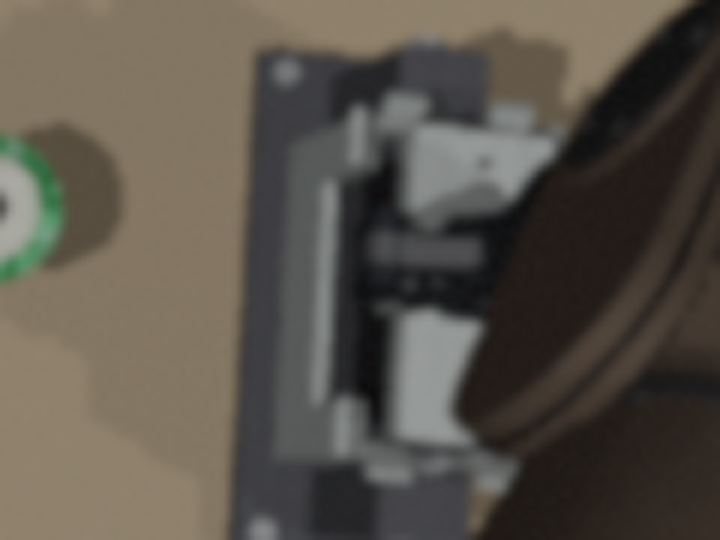

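servo_tool(
  increments="0 0 0 0 0.08 0.5 4.5; 0 0 0 0 0.08 1 4.5; 0 0 0 0 0.08 1.4 4.5; 0 0 0 0 0.08 1.4 4.5",
)

```text
time: 6.35
eef_pos: [0.5107, -0.262, 0.1093]
tcp_rot: [0.036, 0.999, 0.0, -0.0]
contact_force: [0.3, -0.2, -1.2]
opening: 0.569
```

servo_tool(
  increments="0 0 0 0 0 0.3 4.5; 0 0 0 0 0 0.5 4.5; 0 0 0 0 0 0.5 4.5",
)

```text
time: 6.6
eef_pos: [0.5109, -0.2622, 0.1048]
tcp_rot: [0.036, 0.999, 0.0, 0.0]
contact_force: [0.5, 1.1, -2.6]
opening: 0.573
```

servo_tool(
  increments="0 0 0 0 0 0.3 4.5; 0 0 0 0 0 0.5 4.5; 0 0 0 0 0 0.5 4.5",
)

```text
time: 6.85
eef_pos: [0.5111, -0.2622, 0.0999]
tcp_rot: [0.036, 0.999, 0.0, 0.001]
contact_force: [1.0, 1.2, -3.0]
opening: 0.569
```

servo_tool(
  increments="0 0 0 0 0 0.3 4.5; 0 0 0 0 0 0.6 4.5; 0 0 0 0 0 0.6 4.5",
)

```text
time: 7.1
eef_pos: [0.511, -0.2622, 0.0937]
tcp_rot: [0.036, 0.999, 0.0, 0.0]
contact_force: [1.2, 2.2, -3.2]
opening: 0.572
```

servo_tool(
  increments="0 0 0 0 0 0.2 4.5; 0 0 0 0 0 0.4 4.5; 0 0 0 0 0 0.4 4.5",
)

```text
time: 7.35
eef_pos: [0.5114, -0.2623, 0.091]
tcp_rot: [0.036, 0.999, 0.0, 0.001]
contact_force: [-1.5, 4.2, 2.1]
opening: 0.571
```

servo_tool(
  increments="0 0 0 0 0.08 0 4.5; 0 0 0 0 0.08 0 6.8; 0 0 0 0 0.08 0 6.8; 0 0 0 0 0.08 0 6.8; 0 0 0 0 0.08 0 6.8; 0 0 0 0 0.08 -1.5 6.8; 0 0 0 0 0.08 -4 6.8; 0 0 0 0 0.08 -4.5 1; 0 0 0 0 0.08 -4.5 0; 0 0 0 0 0.08 -4.5 0",
)

```text
time: 8.18
eef_pos: [0.5112, -0.2618, 0.1352]
tcp_rot: [0.036, 0.999, -0.0, 0.001]
contact_force: [-0.5, 0.1, -0.1]
opening: 0.381
```

```bash
python3 - <<'E'
from h import *
to(.5112,-.2617,.122,86)
p,d=ctrl.read_camera("side"); crop("side",p,(293,340),"s4.png",70,5)
p,d=ctrl.read_camera("top"); crop("top",p,(418,240),"t4.png",60,6)
E
```

```text
t8.18 turn [-0.0005  0.0019 -0.0021] shift cm [0.006 0.008 1.32 ] | [ 0.5112 -0.2618  0.1352] ytool yaw 85.88 F [-0.5  0.1 -0.1] op 0.381 q6 -2.15
```

View pics/s4.png

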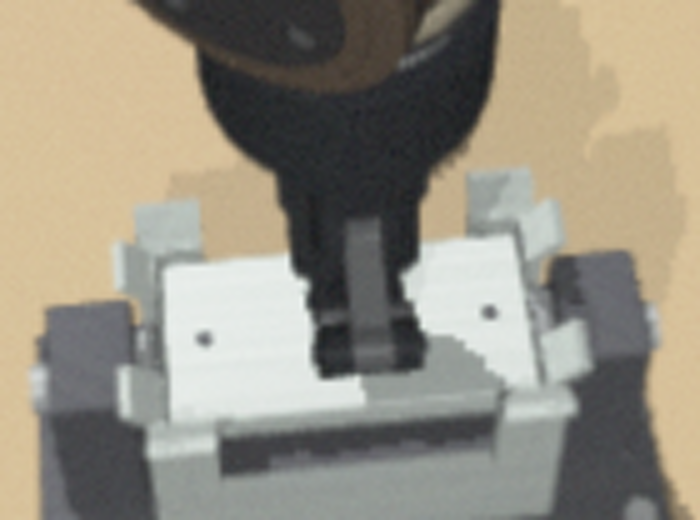

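View pics/t4.png

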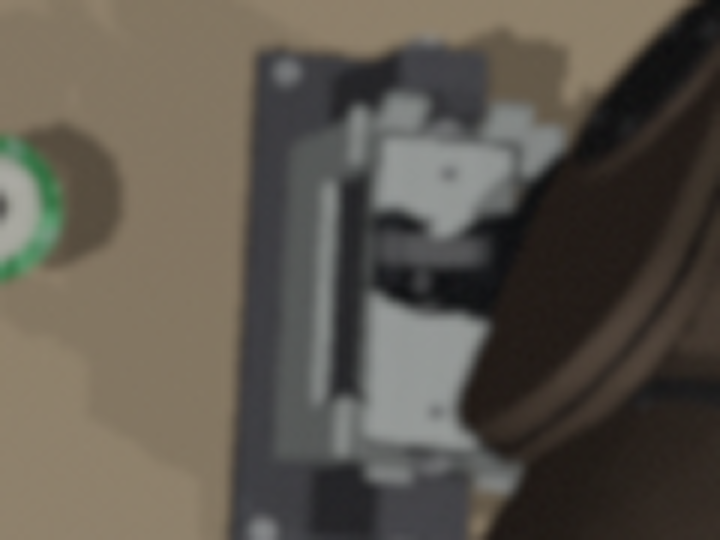

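The blank lies flat between the four posts, with holes visible at crop (205,338) and (490,313). Next I shut the fingers and push down.

servo_tool(
  increments="0 0 0 0 0 0 0; 0 0 0 0 0 0 0; 0 0 0 0 0 0 0; 0 0 0 0 0 0.5 0; 0 0 0 0 0 1 0; 0 0 0 0 0 1.5 0; 0 0 0 0 0 2 0; 0 0 0 0 0 2 0",
)

```text
time: 8.95
eef_pos: [0.5104, -0.261, 0.1135]
tcp_rot: [0.036, 0.999, 0.001, -0.001]
contact_force: [0.3, -0.3, 0.3]
opening: 0.001
```

servo_tool(
  increments="0 0 0 0 0 0.3 0; 0 0 0 0 0 0.6 0; 0 0 0 0 0 0.6 0",
)

```text
time: 9.2
eef_pos: [0.5113, -0.2618, 0.1092]
tcp_rot: [0.036, 0.999, -0.0, 0.001]
contact_force: [-0.7, -0.1, 1.9]
opening: 0.003
```

servo_tool(
  increments="0 0 0 0 0 0.3 0; 0 0 0 0 0 0.6 0; 0 0 0 0 0 0.6 0",
)

```text
time: 9.45
eef_pos: [0.5116, -0.2619, 0.1039]
tcp_rot: [0.036, 0.999, -0.0, 0.001]
contact_force: [-0.7, 0.4, 3.4]
opening: 0.004
```

servo_tool(
  increments="0 0 0 0 0 0.4 0; 0 0 0 0 0 0.8 0; 0 0 0 0 0 1.2 0; 0 0 0 0 0 1.2 0",
)

```text
time: 9.78
eef_pos: [0.5126, -0.2627, 0.0957]
tcp_rot: [0.036, 0.999, -0.001, 0.002]
contact_force: [-5.3, 2.8, 13.9]
opening: -0.001
```

servo_tool(
  increments="0 0 0 0 0 0.3 0; 0 0 0 0 0 0.6 0; 0 0 0 0 0 0.8 0; 0 0 0 0 0 0.8 0",
)

```text
time: 10.12
eef_pos: [0.5113, -0.2627, 0.0867]
tcp_rot: [0.035, 0.999, -0.001, 0.0]
contact_force: [-7.6, 1.7, 16.8]
opening: 0.004
```

servo_tool(
  increments="0 0 0 0 0 0.3 0; 0 0 0 0 0 0.6 0; 0 0 0 0 0 0.7 0; 0 0 0 0 0 0.7 0",
)

```text
time: 10.45
eef_pos: [0.5122, -0.2627, 0.0776]
tcp_rot: [0.036, 0.999, -0.001, 0.002]
contact_force: [-1.1, -0.4, 5.3]
opening: -0.001
```

```bash
python3 - <<'E'
from h import *
to(.5112,-.2617,.078,86)
p,d=ctrl.read_camera("side"); crop("side",p,(293,340),"s5.png",70,5)
E
```

```text
t10.45 turn [-0.0024  0.0041 -0.0019] shift cm [ 0.109  0.092 -0.043] | [ 0.5122 -0.2627  0.0776] ytool yaw 85.89 F [-1.1 -0.4  5.3] op -0.001 q6 -2.15
```

View pics/s5.png

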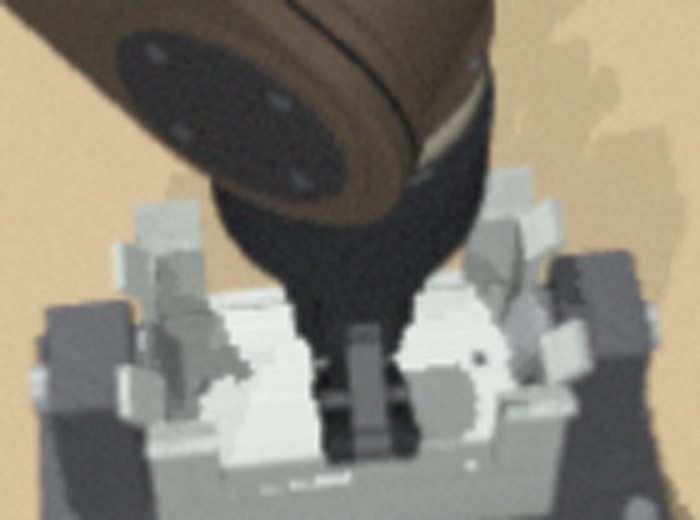

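servo_tool(
  increments="0 0 0 0 0 -1 0; 0 0 0 0 0 -3 0; 0 0 0 0 0 -6 0; 0 0 0 0 0 -9 0; 0 0 0 0 0 -12 0; 0 0 0 0 0 -12 4",
)

```text
time: 11.0
eef_pos: [0.5139, -0.2634, 0.2038]
tcp_rot: [0.036, 0.999, -0.003, 0.006]
contact_force: [1.0, -0.9, 0.5]
opening: 0.127
```

```bash
python3 - <<'E'
from h import *
p,d=ctrl.read_camera("side"); crop("side",p,(293,340),"s6.png",70,5)
K,D,T=info("side"); ys,xs=np.nonzero(d>0)
u=cv2.undistortPoints(np.c_[xs,ys].astype(float).reshape(-1,1,2),K,D).reshape(-1,2)
P=(np.c_[u,np.ones(len(u))]*d[ys,xs][:,None]-T[:3,3])@T[:3,:3]
for x in (.475,.49,.53,.545):
  a=P[(abs(P[:,0]-x)<.008)&(abs(P[:,1]+.2625)<.015)&(P[:,2]<.12)]; print(x,len(a),np.median(a[:,2]) if len(a) else 0)
to(.60,.248,.15,97.6)
E
```

```text
0.475 194 0.06887785252747294
0.49 200 0.0689051831769999
0.53 195 0.06887068653475402
0.545 196 0.06871697654200706
t11.05 turn [-0.0049  0.0075 -0.2043] shift cm [-4.999 51.582  4.909] | [ 0.5128 -0.2627  0.2008] ytool yaw 85.89 F [-0.1  0.3  0.3] op 0.216 q6 -2.15
```

View pics/s6.png

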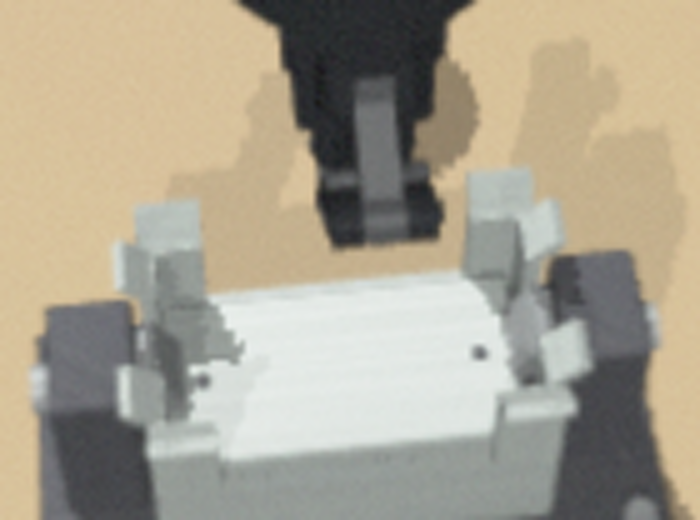

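Blank one is latched: its top measures 69 mm evenly along its length (nominal 68) after release. Now blank_b: I will push its far end robot-wards with the shut fingers.

servo_tool(
  increments="-0.005 0.008 -0.204 -3.4 52.2 3 0; -0.005 0.008 -0.204 -3.4 52.2 3 0; -0.005 0.008 -0.204 -3.4 52.2 3 0; -0.005 0.008 -0.204 -3.4 52.2 3 0; -0.005 0.008 -0.204 -3.4 52.2 3 0; -0.005 0.008 -0.204 -3.4 52.2 3 0; -0.005 0.008 -0.204 -3.4 52.2 3 0; -0.005 0.008 -0.204 -3.4 52.2 3 0; -0.005 0.008 -0.204 -3.4 52.2 3 0; -0.005 0.008 -0.204 -3.4 52.2 3 0",
)

```text
time: 11.88
eef_pos: [0.5664, 0.1526, 0.1705]
tcp_rot: [-0.066, 0.998, 0.003, -0.005]
contact_force: [1.4, 0.0, -0.1]
opening: 0.001
```

servo_tool(
  increments="0 0 0 0 0 0 0; 0 0 0 0 0 0 0; 0 0 0 0 0 0 0; 0 0 0 0 0 0 0",
)

```text
time: 12.22
eef_pos: [0.5673, 0.1494, 0.1716]
tcp_rot: [-0.065, 0.998, 0.002, -0.004]
contact_force: [-0.3, 0.1, 0.2]
opening: -0.001
```

```bash
python3 - <<'E'
from h import *
to(.586,.256,.06,97.5)
E
```

```text
t12.22 turn [ 0.0053 -0.0081  0.0001] shift cm [-3.334 10.267 11.183] | [0.5673 0.1494 0.1716] ytool yaw 97.50 F [-0.3  0.1  0.2] op -0.001 q6 -1.62
```

servo_tool(
  increments="0.005 -0.008 0 -3.35 10.3 3 0; 0.005 -0.008 0 -3.35 10.3 6 0; 0.005 -0.008 0 -3.35 10.3 9 0; 0.005 -0.008 0 -3.35 10.3 11 0; 0.005 -0.008 0 -3.35 10.3 11.2 0; 0.005 -0.008 0 -3.35 10.3 11.2 0; 0.005 -0.008 0 -3.35 10.3 11.2 0",
)

```text
time: 12.8
eef_pos: [0.5877, 0.2561, 0.062]
tcp_rot: [-0.065, 0.998, 0.0, 0.001]
contact_force: [0.8, -0.3, 0.8]
opening: 0.0
```

```bash
python3 - <<'E'
from h import *
to(.586,.256,.018,97.5)
p,d=ctrl.read_camera("side"); crop("side",p,(260,150),"s7.png",60,6)
p,d=ctrl.read_camera("top"); crop("top",p,(205,230),"t7.png",60,6)
E
```

```text
t12.80 turn [ 0.0002  0.003  -0.0005] shift cm [0.185 0.014 4.4  ] | [0.5877 0.2561 0.062 ] ytool yaw 97.47 F [ 0.8 -0.3  0.8] op 0.000 q6 -1.45
```

View pics/s7.png

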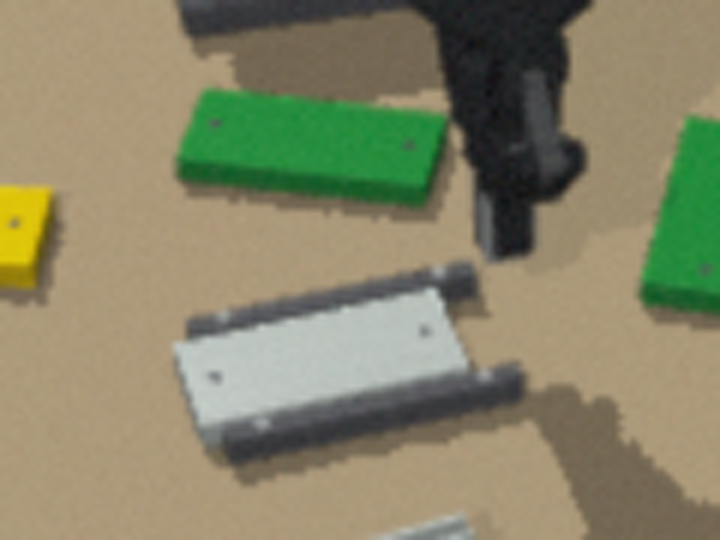

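View pics/t7.png

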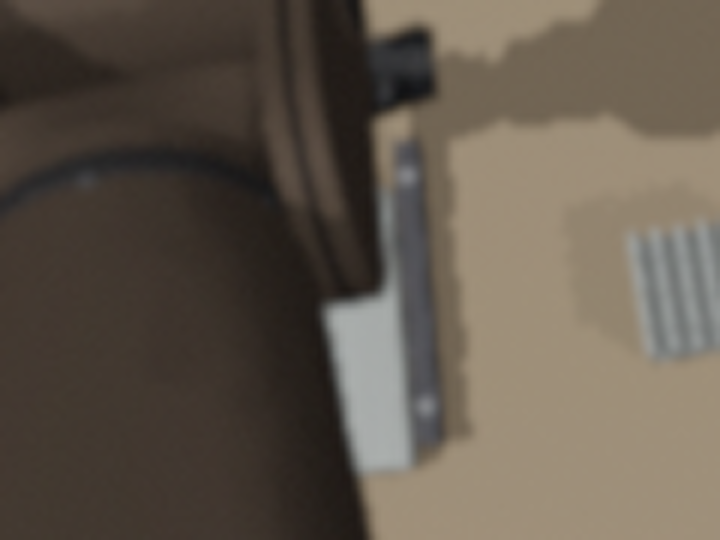

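The shut fingers hang beyond the far end of the track (side crop (505,255)), and blank_b is still between the rails at crop (320,360). Next I lower the fingers.

servo_tool(
  increments="0 0.003 0 0.1 0 1.5 0; 0 0.003 0 0.1 0 3 0; 0 0.003 0 0.1 0 4 0; 0 0.003 0 0.1 0 4.3 0; 0 0.003 0 0.1 0 4.3 0; 0 0.003 0 0.1 0 4.3 0",
)

```text
time: 13.4
eef_pos: [0.5855, 0.2573, 0.0172]
tcp_rot: [-0.066, 0.998, 0.0, -0.001]
contact_force: [-1.0, 0.5, 0.2]
opening: -0.001
```

```bash
python3 - <<'E'
from h import *
to(.586-.083*.9914,.256-.083*.13,.018,97.5)
p,d=ctrl.read_camera("side"); crop("side",p,(260,150),"s8.png",60,6)
E
```

```text
t13.40 turn [ 0.0003 -0.0022  0.0013] shift cm [ 8.27  -0.118 -0.062] | [0.5855 0.2573 0.0172] ytool yaw 97.58 F [-1.   0.5  0.2] op -0.001 q6 -1.45
```

View pics/s8.png

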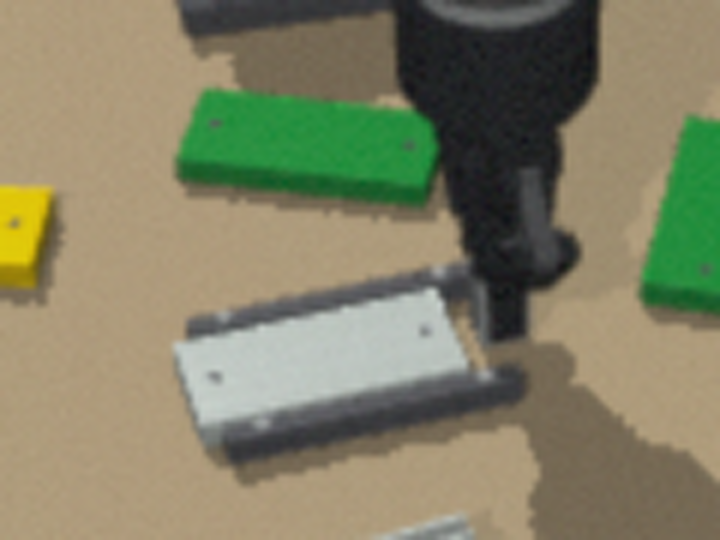

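The fingertips sit in the mouth of the track, just beyond blank_b's end (crop (505,315)). Pushing along the track.

servo_tool(
  increments="0 0 0 0.6 -0.1 0 0; 0 0 0 1.2 -0.1 0 0; 0 0 0 1.8 -0.1 0 0; 0 0 0 2.4 -0.1 0 0; 0 0 0 3 -0.1 0 0; 0 0 0 3.6 -0.1 0 0; 0 0 0 4.2 -0.1 0 0; 0 0 0 4.2 -0.1 0 0",
)

```text
time: 14.12
eef_pos: [0.5429, 0.2507, 0.0178]
tcp_rot: [-0.066, 0.998, 0.0, -0.001]
contact_force: [0.5, 0.3, 0.2]
opening: 0.0
```

servo_tool(
  increments="0 0 0 0.6 0 0 0; 0 0 0 1.2 0 0 0; 0 0 0 1.8 0 0 0; 0 0 0 2.4 0 0 0; 0 0 0 3 0 0 0; 0 0 0 3.6 0 0 0; 0 0 0 4.2 0 0 0; 0 0 0 4.2 0 0 0",
)

```text
time: 14.78
eef_pos: [0.5008, 0.2451, 0.0174]
tcp_rot: [-0.066, 0.998, -0.0, -0.002]
contact_force: [-0.4, 0.6, 0.9]
opening: 0.0
```

```bash
python3 - <<'E'
from h import *
to(.586-.083*.9914,.256-.083*.13,.018,97.5)
p,d=ctrl.read_camera("side"); crop("side",p,(250,150),"s9.png",60,6); np.save("s9p.npy",p)
E
```

```text
t14.78 turn [ 0.0001 -0.0039  0.0016] shift cm [-0.291 -0.024 -0.057] | [0.5008 0.2451 0.0174] ytool yaw 97.59 F [-0.4  0.6  0.9] op 0.000 q6 -1.43
```

View pics/s9.png

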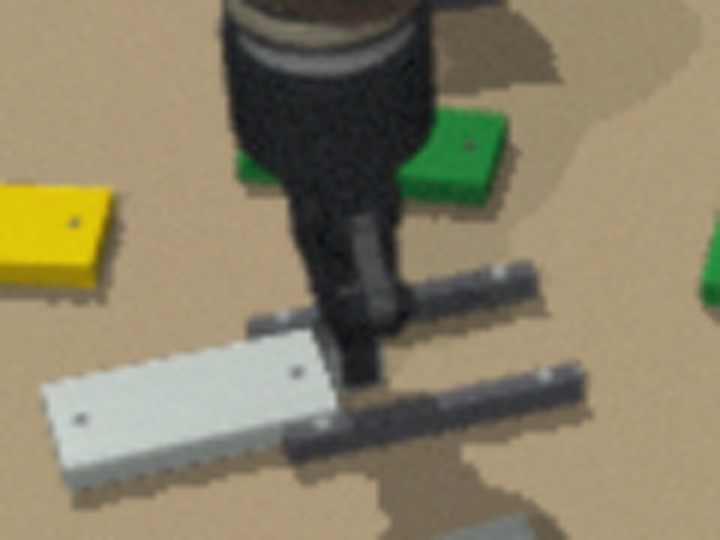

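```bash
python3 - <<'E'
from h import *
f=lambda L,c,r,s:[((u+.5)/s-.5+c[0]-r,(v+.5)/s-.5+c[1]-r*3//4) for u,v in L]
P=ray("side",f([(81,419),(297,372),(310,330),(337,408),(65,470),(42,383),(113,190),(92,268),(250,322),(290,442)],(250,150),60,6),.014)[:,:2]*1000
print(P.round(1).tolist(),"holes",P[:2].mean(0),"corners",P[2:6].mean(0),np.degrees(np.arctan2(*(P[1]-P[0])[::-1])))
E
```

```text
[[392.5, 232.0], [477.9, 243.7], [485.5, 267.1], [491.1, 220.7], [385.0, 205.2], [378.3, 255.0], [412.8, 368.2], [401.4, 320.0], [462.2, 276.0], [471.2, 205.2]] holes [435.15479095 237.84878719] corners [435.00161282 236.98015293] 7.778215140108505
```

blank_b is out: its centre is at (435,237) mm with yaw 7.7°, clear of the rail ends (about x = 462) for a grip at the middle. Its holes are at crop (81,419) and (297,372).

servo_tool(
  increments="0 0 0 -0.2 0 0 0; 0 0 0 -0.3 0 -3 0; 0 0 0 -0.3 0 -5.5 6.5; 0 0 0 3 0 -5.5 6.5; 0 0 0 6.6 0 -5.5 6.5; 0 0 0 6.6 0 -5.5 6.5; 0 0 0 6.6 0 -5.5 6.5; 0 0 0 6.6 0 -5.5 6.5; 0 0 0 6.6 0 -5.5 6.5; 0 0 0 6.6 0 -5.5 6.5",
)

```text
time: 15.67
eef_pos: [0.439, 0.2368, 0.0736]
tcp_rot: [-0.066, 0.998, 0.0, 0.0]
contact_force: [1.2, 0.8, 0.0]
opening: 0.763
```

```bash
python3 - <<'E'
from h import *
to(.435,.2375,.010,97.7)
p,d=ctrl.read_camera("side"); crop("side",p,(230,150),"s10.png",60,6)
E
```

```text
t15.67 turn [ 0.0006  0.0003 -0.0026] shift cm [0.386 0.115 6.357] | [0.439  0.2368 0.0736] ytool yaw 97.55 F [1.2 0.8 0. ] op 0.763 q6 -1.41
```

View pics/s10.png

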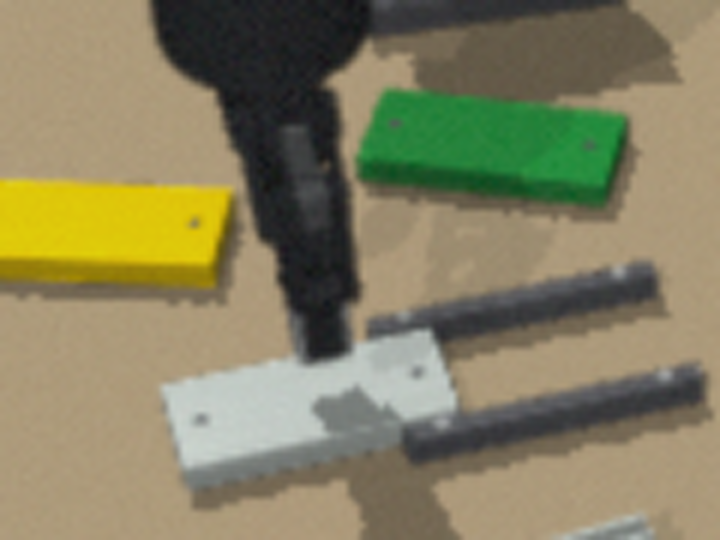

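The gripper hangs over the middle of blank_b (crop (320,350)) and clear of the rails.

servo_tool(
  increments="0 0 0 0.35 0.1 1.5 6.5; 0 0 0 0.35 0.1 3 6.5; 0 0 0 0.35 0.1 4.5 6.5; 0 0 0 0.35 0.1 5.6 6.5; 0 0 0 0.35 0.1 6.2 6.5; 0 0 0 0.35 0.1 6.2 6.5; 0 0 0 0.35 0.1 6.2 6.5",
)

```text
time: 16.3
eef_pos: [0.434, 0.2372, 0.011]
tcp_rot: [-0.066, 0.998, 0.0, -0.001]
contact_force: [-0.7, -0.3, -0.3]
opening: 0.758
```

servo_tool(
  increments="0 0 0 0 0 0 4.5; 0 0 0 0 0 0 4.5; 0 0 0 0 0 0 4.5; 0 0 0 0 0 0 4.5; 0 0 0 0 0 0 4.5",
  grip_force=50,
)

```text
time: 16.72
eef_pos: [0.4349, 0.2375, 0.0122]
tcp_rot: [-0.066, 0.998, 0.0, 0.001]
contact_force: [0.4, -0.0, 5.4]
opening: 0.574
```

servo_tool(
  increments="0 0 0 0 0 -2 4.5; 0 0 0 0 0 -6 4.5; 0 0 0 0 0 -10 4.5; 0 0 0 0 0 -14 4.5; 0 0 0 0 0 -15 4.5; 0 0 0 0 0 -15 4.5",
)

```text
time: 17.22
eef_pos: [0.4358, 0.2378, 0.1647]
tcp_rot: [-0.066, 0.998, 0.001, 0.003]
contact_force: [1.1, 0.5, -1.7]
opening: 0.568
```

```bash
python3 - <<'E'
from h import *
to(.5112,-.2617,.16,86)
p,d=ctrl.read_camera("side"); crop("side",p,(230,120),"s11.png",80,5)
E
```

```text
t17.22 turn [0.0023 0.0062 0.2021] shift cm [ -0.882 -50.504   0.387] | [0.4358 0.2378 0.1647] ytool yaw 97.58 F [ 1.1  0.5 -1.7] op 0.568 q6 -1.41
```

View pics/s11.png

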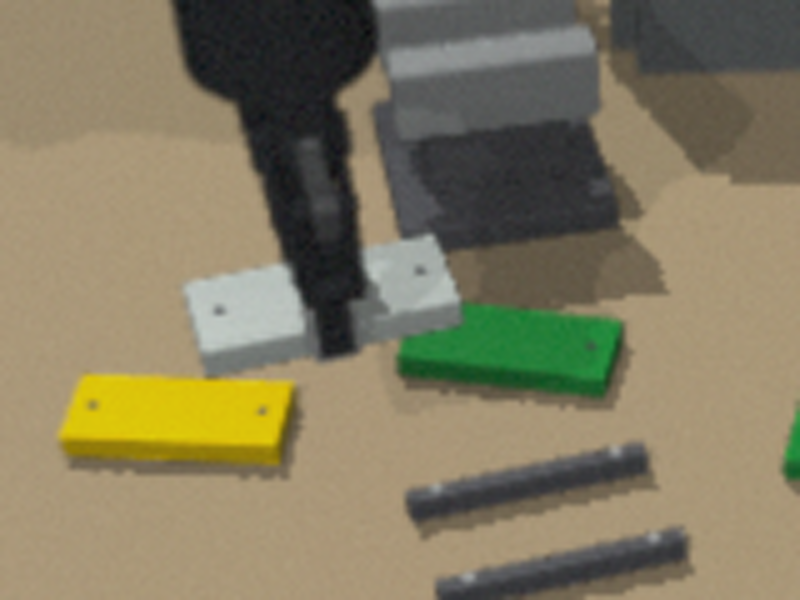

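Blank_b is held level in the gripper (crop (325,300)). The look-alikes and rails have not moved.

servo_tool(
  increments="0.002 0.006 0.1 -4 -20 0 4.5; 0.002 0.006 0.1 -4 -20 0 4.5; 0.002 0.006 0.1 -4 -20 0 4.5; 0.002 0.006 0.1 -4 -20 0 4.5; 0.002 0.006 0.202 -1 -50.5 0 4.5; 0.002 0.006 0.202 -1 -50.5 0 4.5; 0.002 0.006 0.202 -1 -50.5 0 4.5; 0.002 0.006 0.202 -1 -50.5 0 4.5; 0.002 0.006 0.202 -1 -50.5 0 4.5; 0.002 0.006 0.202 -1 -50.5 0 4.5",
)

```text
time: 18.1
eef_pos: [0.5017, -0.1709, 0.1564]
tcp_rot: [0.035, 0.999, 0.001, -0.007]
contact_force: [0.0, -0.9, -1.3]
opening: 0.568
```

servo_tool(
  increments="0 0 0 0 0 0 4.5; 0 0 0 0 0 0 4.5; 0 0 0 0 0 0 4.5",
)

```text
time: 18.35
eef_pos: [0.5023, -0.169, 0.1573]
tcp_rot: [0.035, 0.999, 0.001, -0.006]
contact_force: [0.2, -0.0, -2.4]
opening: 0.57
```

```bash
python3 - <<'E'
from h import *
to(.5115,-.262,.155,86)
E
```

```text
t18.35 turn [ 0.001 -0.013 -0.001] shift cm [-1.575 -9.209  0.203] | [ 0.5023 -0.169   0.1573] ytool yaw 85.94 F [ 0.2 -0.  -2.4] op 0.570 q6 -2.01
```

servo_tool(
  increments="0.001 -0.013 0 -1.57 -9.2 0 4.5; 0.001 -0.013 0 -1.57 -9.2 0 4.5; 0.001 -0.013 0 -1.57 -9.2 0 4.5; 0.001 -0.013 0 -1.57 -9.2 0 4.5; 0.001 -0.013 0 -1.57 -9.2 0 4.5; 0.001 -0.013 0 -1.57 -9.2 0 4.5; 0.001 -0.013 0 -1.57 -9.2 0 4.5",
)

```text
time: 18.93
eef_pos: [0.5132, -0.2607, 0.1601]
tcp_rot: [0.034, 0.999, -0.001, 0.002]
contact_force: [0.1, 0.0, -2.3]
opening: 0.57
```

```bash
python3 - <<'E'
from h import *
to(.5112,-.2617,.122,86)
p,d=ctrl.read_camera("side"); crop("side",p,(293,330),"s12.png",80,5)
E
```

```text
t18.93 turn [-0.002   0.0046  0.0021] shift cm [ 0.215 -0.102  3.813] | [ 0.5132 -0.2607  0.1601] ytool yaw 86.12 F [ 0.1  0.  -2.3] op 0.570 q6 -2.15
```

View pics/s12.png

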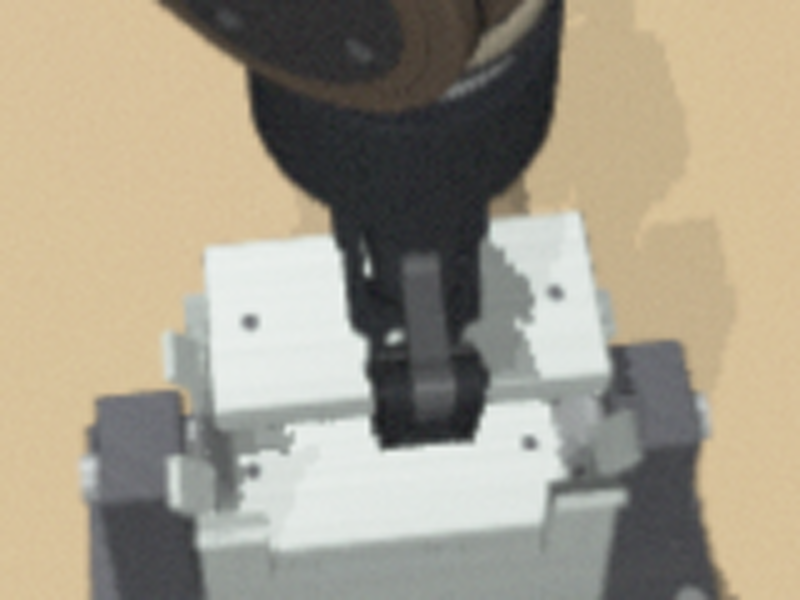

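The held blank has almost the same offset as the first one (holes at (249,321) and (556,293)), so I use the same insertion.

servo_tool(
  increments="-0.002 0.004 0.002 0.22 -0.08 1 4.5; -0.002 0.004 0.002 0.22 -0.08 2 4.5; -0.002 0.004 0.002 0.22 -0.08 3 4.5; -0.002 0.004 0.002 0.22 -0.08 3.8 4.5; -0.002 0.004 0.002 0.22 -0.08 3.8 4.5; -0.002 0.004 0.002 0.22 -0.08 3.8 4.5",
)

```text
time: 19.48
eef_pos: [0.5109, -0.2633, 0.1216]
tcp_rot: [0.036, 0.999, -0.0, -0.0]
contact_force: [0.1, -0.2, -2.2]
opening: 0.57
```

```bash
python3 - <<'E'
from h import *
to(.511,-.2615,.108,86)
E
```

```text
t19.48 turn [-0.    -0.    -0.002] shift cm [0.002 0.178 1.357] | [ 0.5109 -0.2633  0.1216] ytool yaw 85.88 F [ 0.1 -0.2 -2.2] op 0.570 q6 -2.15
```

servo_tool(
  increments="0 0 0 0 0.15 0.4 4.5; 0 0 0 0 0.15 0.8 4.5; 0 0 0 0 0.15 1.3 4.5; 0 0 0 0 0.15 1.3 4.5",
)

```text
time: 19.82
eef_pos: [0.5111, -0.2619, 0.1089]
tcp_rot: [0.036, 0.999, -0.0, 0.0]
contact_force: [-0.5, 0.2, -2.4]
opening: 0.568
```

servo_tool(
  increments="0 0 0 0 0 0.4 4.5; 0 0 0 0 0 0.8 4.5; 0 0 0 0 0 0.8 4.5",
)

```text
time: 20.07
eef_pos: [0.5112, -0.2619, 0.101]
tcp_rot: [0.036, 0.999, -0.0, 0.0]
contact_force: [-0.0, 0.1, -2.7]
opening: 0.57
```

servo_tool(
  increments="0 0 0 0 0 0.3 4.5; 0 0 0 0 0 0.6 4.5; 0 0 0 0 0 0.6 4.5",
)

```text
time: 20.32
eef_pos: [0.5113, -0.2621, 0.0952]
tcp_rot: [0.036, 0.999, -0.0, 0.001]
contact_force: [0.7, -0.3, -1.9]
opening: 0.568
```

servo_tool(
  increments="0 0 0 0 0 0.2 4.5; 0 0 0 0 0 0.4 4.5; 0 0 0 0 0 0.4 4.5",
)

```text
time: 20.57
eef_pos: [0.5119, -0.2624, 0.0923]
tcp_rot: [0.036, 0.999, -0.001, 0.001]
contact_force: [0.8, -0.0, -0.9]
opening: 0.569
```

servo_tool(
  increments="0 0 0 0 0 0.2 4.5; 0 0 0 0 0 0.3 4.5; 0 0 0 0 0 0.3 4.5",
)

```text
time: 20.82
eef_pos: [0.5127, -0.2625, 0.0903]
tcp_rot: [0.036, 0.999, -0.001, 0.002]
contact_force: [0.0, 2.7, 4.3]
opening: 0.572
```

Contact with the catches at the expected height. Release, rise, shut the fingers and look.

servo_tool(
  increments="0 0 0 0 0.03 0 4.5; 0 0 0 0 0.03 0 6.8; 0 0 0 0 0.03 0 6.8; 0 0 0 0 0.03 0 6.8; 0 0 0 0 0.03 0 6.8; 0 0 0 0 0.03 -1.5 6.8; 0 0 0 0 0.03 -4 6.8; 0 0 0 0 0.03 -4.5 1; 0 0 0 0 0.03 -4.5 0; 0 0 0 0 0.03 -4.5 0",
)

```text
time: 21.65
eef_pos: [0.5115, -0.2619, 0.1336]
tcp_rot: [0.036, 0.999, -0.001, 0.001]
contact_force: [0.0, -0.0, -1.2]
opening: 0.378
```

servo_tool(
  increments="0 0 0 0 0 0 0; 0 0 0 0 0 0 0; 0 0 0 0 0 0 0; 0 0 0 0 0 0 0",
)

```text
time: 21.98
eef_pos: [0.5112, -0.2616, 0.133]
tcp_rot: [0.036, 0.999, -0.0, 0.0]
contact_force: [0.0, -0.9, -0.4]
opening: -0.001
```

```bash
python3 - <<'E'
from h import *
to(.5115,-.262,.112,86)
p,d=ctrl.read_camera("side"); crop("side",p,(293,340),"s13.png",70,5)
E
```

```text
t21.98 turn [-0.0005  0.0007 -0.002 ] shift cm [-0.031 -0.037  2.098] | [ 0.5112 -0.2616  0.133 ] ytool yaw 85.89 F [ 0.  -0.9 -0.4] op -0.001 q6 -2.15
```

View pics/s13.png

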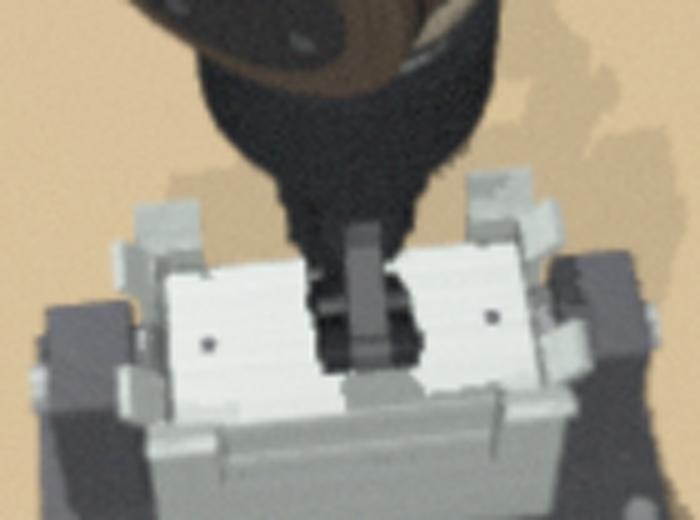

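The second blank lies flat between the posts, with holes at (208,344) and (491,317). Pushing down.

servo_tool(
  increments="0 0 0 0 0 0.6 0; 0 0 0 0 0 1.2 0; 0 0 0 0 0 1.8 0; 0 0 0 0 0 2.3 0; 0 0 0 0 0 2.6 0; 0 0 0 0 0 2.6 0",
)

```text
time: 22.53
eef_pos: [0.5112, -0.2616, 0.1068]
tcp_rot: [0.036, 0.999, -0.0, 0.0]
contact_force: [0.3, -0.2, 0.4]
opening: -0.004
```

servo_tool(
  increments="0 0 0 0 0 0.4 0; 0 0 0 0 0 0.8 0; 0 0 0 0 0 1.2 0; 0 0 0 0 0 1.2 0",
)

```text
time: 22.87
eef_pos: [0.5123, -0.2624, 0.0995]
tcp_rot: [0.036, 0.999, -0.001, 0.001]
contact_force: [-6.7, 3.5, 15.6]
opening: -0.002
```

servo_tool(
  increments="0 0 0 0 0 0.3 0; 0 0 0 0 0 0.6 0; 0 0 0 0 0 0.9 0; 0 0 0 0 0 0.9 0",
)

```text
time: 23.2
eef_pos: [0.5132, -0.2633, 0.0944]
tcp_rot: [0.035, 0.999, -0.002, 0.002]
contact_force: [-8.4, 3.0, 16.5]
opening: 0.001
```

servo_tool(
  increments="0 0 0 0 0 0 0; 0 0 0 0 0 0.2 0; 0 0 0 0 0 0.2 0",
)

```text
time: 23.45
eef_pos: [0.5124, -0.2633, 0.089]
tcp_rot: [0.035, 0.999, -0.002, 0.001]
contact_force: [-7.6, 2.0, 17.1]
opening: 0.003
```

```bash
python3 - <<'E'
from h import *
to(.5115,-.262,.0775,86)
p,d=ctrl.read_camera("side"); crop("side",p,(293,340),"s14.png",70,5)
E
```

```text
t23.45 turn [-0.0039  0.0028 -0.0011] shift cm [0.101 0.124 1.151] | [ 0.5124 -0.2633  0.089 ] ytool yaw 85.94 F [-7.6  2.  17.1] op 0.003 q6 -2.15
```

View pics/s14.png

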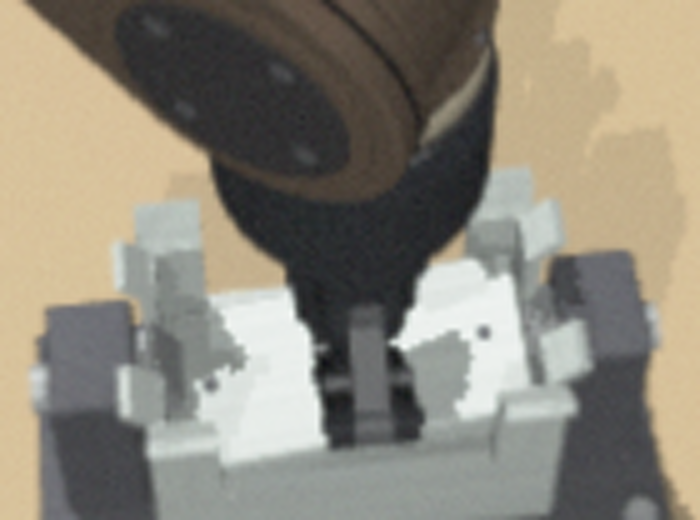

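The blank is going down with a slight tilt (right end higher at (484,332)), with the same side force as the first one. Continuing.

servo_tool(
  increments="0 0 0 0 0 0.3 0; 0 0 0 0 0 0.6 0; 0 0 0 0 0 0.8 0; 0 0 0 0 0 0.8 0",
)

```text
time: 23.83
eef_pos: [0.513, -0.263, 0.0778]
tcp_rot: [0.036, 0.999, -0.002, 0.003]
contact_force: [1.8, -2.3, 3.9]
opening: 0.001
```

servo_tool(
  increments="0 0 0 0 0 0.2 0; 0 0 0 0 0 0.2 0; 0 0 0 0 0 0.2 0",
)

```text
time: 24.08
eef_pos: [0.5131, -0.2631, 0.077]
tcp_rot: [0.036, 0.999, -0.002, 0.002]
contact_force: [-0.2, -0.4, 9.7]
opening: 0.001
```

servo_tool(
  increments="0 0 0 0 0 -1 0; 0 0 0 0 0 -3 0; 0 0 0 0 0 -6 0; 0 0 0 0 0 -10 0; 0 0 0 0 0 -14 0; 0 0 0 4 10 -16 0; 0 0 0 4 15 -16 0; 0 0 0 4 15 -16 0; 0 0 0 4 15 -16 0; 0 0 0 4 15 -16 0",
)

```text
time: 24.92
eef_pos: [0.4805, -0.1042, 0.2342]
tcp_rot: [0.034, 0.999, 0.001, -0.0]
contact_force: [0.2, 0.6, -0.7]
opening: -0.002
```

```bash
python3 - <<'E'
from h import *
for n in ("side","top"):
    p,d=ctrl.read_camera(n); crop(n,p,(293,340) if n=="side" else (418,246),n+"15.png",70,5); cv2.imwrite(f"pics/{n}_full.png",p[:,:,::-1])
    K,D,T=info(n); ys,xs=np.nonzero(d>0)
    u=cv2.undistortPoints(np.c_[xs,ys].astype(float).reshape(-1,1,2),K,D).reshape(-1,2)
    P=(np.c_[u,np.ones(len(u))]*d[ys,xs][:,None]-T[:3,3])@T[:3,:3]
    for x in (.475,.49,.51,.53,.545):
      a=P[(abs(P[:,0]-x)<.008)&(abs(P[:,1]+.2625)<.015)&(P[:,2]<.12)]; print(n,x,len(a),np.median(a[:,2]).round(4) if len(a) else 0)
print(ctrl.get_state()["time"],ctrl.get_state()["eef_pos"])
E
```

```text
side 0.475 192 0.0689
side 0.49 200 0.069
side 0.51 199 0.0689
side 0.53 196 0.0688
side 0.545 195 0.0688
top 0.475 0 0
top 0.49 0 0
top 0.51 0 0
top 0.53 0 0
top 0.545 0 0
25.0167 [ 0.48145156 -0.10784136  0.23399969]
```

View pics/side15.png

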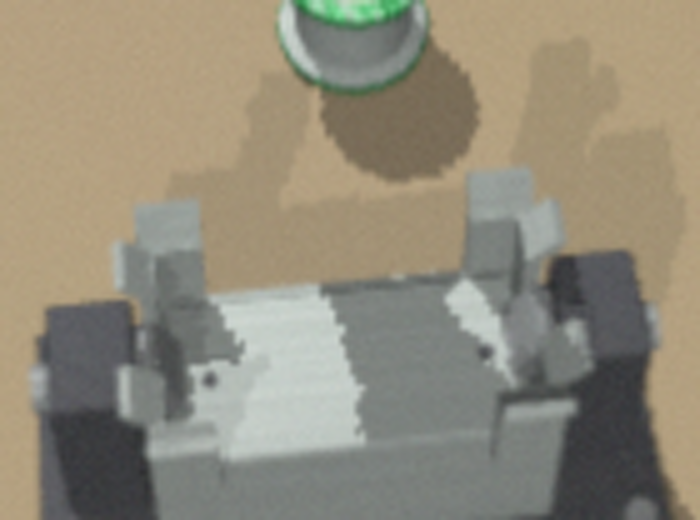

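View pics/top15.png

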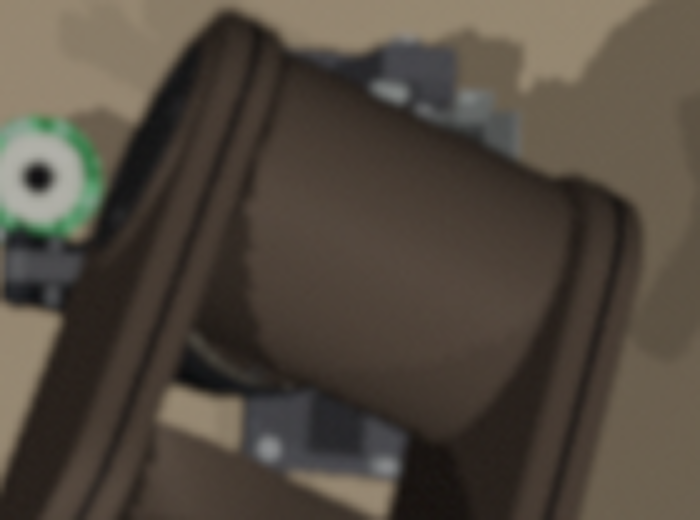

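View pics/side_full.png

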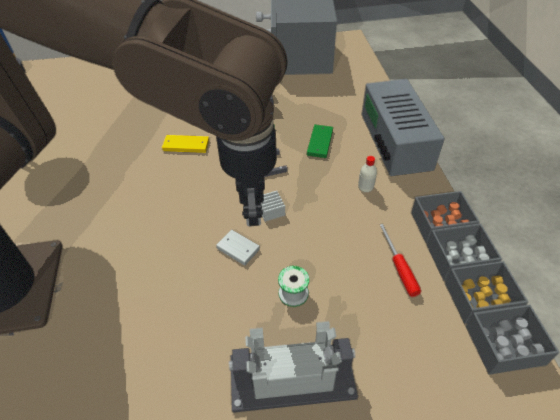

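The second blank is held down level: its top measures 69 mm at five points, the same as the first. The offcut, spool, heat sink, bottle and screwdriver are where they were, and the arm is clear. Handing in.

```bash
python3 -c "
from plant import ctrl
print(ctrl.sign_off())"
```

```text
the job is handed in; nothing more can be done
None
```

Both full-length blanks are in the magazine and stayed held down when I let go. I handed the job in at about 25 s of the 72 s allowed.

- **First blank:** I gripped the loose blank at its middle, laid it in the chute and pushed it down with the shut fingers. The push force rose to about 17 N, then dropped as it snapped in.
- **Second blank:** I pushed it out of the track from its far end, gripped it, laid it on top and pushed it down the same way, again peaking at about 17 N. It tilted slightly and took about 8 N of side force on the way down, as the first had.
- **Final checks:** After release, the side camera's depth put the top blank's face at 69 mm, level at five points along it. The nominal height under the catches is 68 mm, so this is within the 2 mm calibration. I saw no contact with the offcut, the other listed things or the look-alikes, and the last side picture shows those in view where they started.
- **Not checked:**
  - The arm hid the magazine from the top camera at the end, so the final check rests on the side camera alone.
  - The arm also hid one green look-alike and most of the track in that last picture.
  - I judged the catches by the blank's height and the force drop; I did not measure them directly.

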